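# Take up the slack on a brake adjuster

## Robot

A 7-joint arm with a two-finger parallel gripper is mounted at the origin on the work surface; the furniture and walls round the work are solid. World frame = base frame: x ahead of the robot, y to its left, z up, the work surface at z = 0. Lengths are in m, angles in rad, forces in N, time in s.
With the tool pointing down it reaches from about 0.425 to 0.95 m from the base axis. Payload 4.7 kg.
Tool frame: the origin (TCP) lies midway between the tips of the shut fingers; the grasp point (between the pads) lies 19 mm behind it; z points along the fingers, y is the line along which they close (so a half turn about z gives the same grasp; the last joint's range is limited). The gripper opens to 85 mm and grips with 20 to 120 N. Pads are 22 mm wide; open, the fingers measure 114 mm over their backs; the gripper's body (76 mm by 85 mm) begins 54 mm behind the grasp point. The pads swing forward as they close: fully open they stand 13 mm farther back than shut.
Start: joints at [-1.315, 0.469, -0.049, 1.532, 0.024, 1.141, -0.082], TCP at [0.19, 0.648, 0.231] pointing down, gripper open.
Joint ranges: [-2.59, 2.59], [-0.33, 1.99], [-1.39, 1.29], [0.1, 2.45], [-1.04, 4.18], [0.21, 1.99], [-2.66, 2.66]. Speed limits (rad/s): [2.57, 2.57, 3.14, 3.14, 3.14, 3.14, 3.14].

## Interface

Orientations are given as [roll, pitch, yaw] about the fixed x, y, z axes, in that order (R = Rz(yaw) Ry(pitch) Rx(roll)).
In Python, from plant import manip gives the robot as it stands. The module is installed in compiled form; this text tells all that it offers.
- The arm moves only by the tool step_arm, never from a script. Its argument "increments" is a list of rows, each a list of 7 numbers: the shift along the world's x, y, z in cm, then the turn, a rotation vector about the world's x, y, z in degrees, then the opening, from 0 (shut) to 1 (fully open). In form: [[x, y, z, wx, wy, wz, hand], ...]. A call has 1 to 20 rows; each row shifts and turns the commanded pose from where the row before left it; what a row does not reach is not made up. A row lasts 1/10 s, in which the tool goes at most 50 mm and 8.59 degrees, less where a joint would pass 70% of its speed; a pose out of reach is approached as far as the arm can. A call is refused whole if a number of a shift passes 5 or a number of a turn 8.59, either way. A call with a gripper value outside its range is refused whole. The fingers move at their own pace and stop on an object; the grip force is fixed at half the most. Time passes only in rows, so rows that do not move let the fingers close. It gives the time, the measured TCP pose, the force, the opening and the grip force at its end, in the units of the state.
- manip.get_state(): the state, without advancing time (a new reading comes with each control period).
- manip.grab_frame(name): name is "side" or "top" or "wrist"; returns a dict with "img" (400x640x3 uint8, red, green, blue), "depth" (400x640 float32, m along the optical axis (not along the pixel's ray), 0 where there is no reading), "fx", "fy", "cx", "cy" (pixels), "D" ([k1, k2, p1, p2, k3] as OpenCV has them; the pictures are not rectified), "pose" (4x4, takes a point from camera to world coordinates); the wrist camera has in their place "T_tool_cam" (4x4, takes a point from camera to tool coordinates, whose origin is the TCP and whose axes are the flange's). Camera axes: x right, y down, z forward; pixel columns grow to the right and rows downward; lengths in m; the calibration is good to about 2 mm. A picture is of the moment at which its call begins: read the wrist's pose just before it.
- manip.finish_job(): hands the job in; it is judged then, once.
The state is a dict: "t": time; "joint_pos": joint angles; "qvel": joint speeds; "joint_torque": joint torques, N m; "tool_pos": TCP position; "orientation": TCP orientation; "wrist_force": force on the tool from outside, world axes, zero at the start; "moment": the same for the moment, N m; "grip_width": finger opening in m; "grip_force": force on a finger pad.
Only numpy, scipy, OpenCV 4.12 (cv2) and the standard library are available. Lean on these libraries where they do the work, as an engineer would, in place of code of your own. Each camera call takes 0.05 s, during which the arm holds its last target. There are 200 camera calls.

## Task

Take up the slack on the blue brake adjuster: with the blue screwdriver from its wooden stand, reach through the open slot in the adjuster's top and push the brass star wheel round in the direction of the yellow arrow, tooth by tooth, letting it click to rest at each one, until the red pointer under the clear window rests in the green band; do not wind it a tooth too far. Then stand the screwdriver back in its stand and slide the steel dust cover fully shut over the slot by its black knob. Turn the wheel only with the screwdriver, and leave the tape measure, the nut and the pliers where they lie.

Things in the scene. Friction and masses are not known exactly. Their poses are not given: they have to be found in the camera images.
- adjuster: Blue brake adjuster on a dark base plate (176 x 124 x 6 mm), fixed. Origin: centre of the plate's underside; z up, -x to the low grey gauge (60 mm high) in front, +y the way the yellow arrow on top points. Blue housing: x 0 to 76, y -48 to 48 mm, top face at z = 92 mm, top plate 4 mm thick; two 6 mm high guides along x on it at y = -34 and 34 mm.
- slot (a point): Centre of the access slot, level with the housing's top face: x = 28, y = 0, z = 92 mm in the adjuster's frame, straight above the star wheel's axis. The slot is 16 mm wide (x) and 48 mm long (y), too short to push the wheel more than one tooth at a stroke.
- star_wheel (a joint): Brass star wheel under the slot, in rad: 0 = pointer in the middle of the green band; positive = wheel top goes to +y (the arrow). One tooth = 0.628 rad = 8 mm of pointer. It clicks to rest at each multiple of 0.628; pushed a little over half a tooth on, it snaps to the next rest by itself (about 3 N at the teeth). Starts 2 or 3 teeth short (-1.26 or -1.88). Stops at -2.45, +0.88.
- pointer (a point): Middle of the top of the red pointer bar (43 mm along y, 3 mm wide) under the gauge's clear window. It starts behind the green band and moves towards the adjuster's -x, 8 mm a tooth.
- green_band (a point): Middle of the green band (7 mm wide, painted on both rims of the gauge), at the pointer's height, where pointer must come to lie. It is 78 mm from the slot's middle along the adjuster's -x (y = 0).
- dust_cover (a joint): Flat steel cover (24 x 61 x 3 mm) sliding between the guides on the housing's top along the adjuster's x. Value in m: 0 = closed, its middle right over the slot; up to 0.030 = open, beside the slot on the +x side. It starts open, clear of the slot, and stays where it is left (about 1.5 N moves it).
- cover_knob (a point): Top centre of the round black knob in the middle of the dust cover; the knob is 12 mm in diameter and stands 19 mm above the cover. It moves with the cover.
- screwdriver: Slotted screwdriver, 0.1 kg, loose: blue handle 28 mm thick and 96 mm long, steel shaft 6.4 mm thick reaching 87 mm below it. Starts upright in the stand, blade down, the handle's underside resting on the stand's top. +y runs from blade to handle (up at the start); the origin lies 14.5 mm beside the centre line.
- blade_tip (a point): The screwdriver's blade tip, on its centre line.
- handle_mid (a point): The middle of the screwdriver's handle, on its centre line, 135 mm from the blade tip; the handle's end is 48 mm further up.
- stand: Wooden screwdriver stand fixed to the bench, a block 64 x 64 x 95 mm on a foot 88 mm square. Origin: centre of its underside, +z up.
- stand_hole (a point): Centre of the mouth of the square 15 mm hole through the stand, at its top, 95 mm above the bench.
- tape_measure: Yellow tape measure, 66 x 82 x 37 mm, loose bystander. Origin: centre of its underside.
- nut: Large bright steel hexagon nut, 30 x 34 x 24 mm, loose bystander. Origin: centre of its underside.
- pliers: Combination pliers with blue handles, 48 x 183 x 14 mm, lying flat, loose bystander. Origin: centre of its underside.
- wheel_center (a point): Centre of the star wheel, fixed, 47 mm below slot; its axis runs along the adjuster's x. 10 teeth, 4 mm thick, 10 mm wide along x, tips at radius 38 mm, solid hub of radius 22 mm. At every rest position a gap between two teeth stands straight under the middle of the slot, the teeth 0.314 rad to either side of the top.
Mind the look-alikes: they are no part of the job. There is more than one size of the screwdriver; the one meant has the size given above.

How it is judged:
On the way, in this order (a step that is already met when the one before it is completed fails the run):
1. the screwdriver's blade reaches down through the slot to the wheel (tip more than 10 mm below the top face) (z of blade_tip in the frame of adjuster below 0.082 m and x of blade_tip in the frame of adjuster between 0.018 and 0.038 m and y of blade_tip in the frame of adjuster between -0.027 and 0.027 m), for 0.1 s.
2. the wheel has clicked to rest one tooth short of the mark (within 0.22 rad) (value of joint star_wheel between -0.85 and -0.41 rad and velocity of joint star_wheel between -0.5 and 0.5 rad/s), for 0.2 s.
3. the wheel has clicked to rest with the pointer in the green band (within 0.22 rad of 0) (value of joint star_wheel between -0.22 and 0.22 rad and velocity of joint star_wheel between -0.5 and 0.5 rad/s), for 0.2 s.
At the end, for the whole second after the job is handed in: Wheel at rest within 0.22 rad of 0 (pointer in the green band), cover within 3 mm of closed, screwdriver still and upright (0.15 rad) in the stand's hole, blade tip under 20 mm above the bench and within 12 mm of the hole's centre; tape measure, nut and pliers moved under 20 mm (value of joint star_wheel between -0.22 and 0.22 rad and value of joint dust_cover below 0.003 m and z of blade_tip in the frame of stand below 0.02 m and horizontal distance between blade_tip and stand_hole below 0.012 m and angle between screwdriver's own y axis and vertical below 0.15 rad and linear speed of screwdriver below 0.02 m/s and distance of each of tape_measure, nut, pliers from where it was at the start of the episode below 0.02 m); the robot touches nothing.
It fails at once if the wheel is wound most of a tooth too far (past +0.45 rad) (value of joint star_wheel above 0.45 rad).
It fails at once if the wheel is touched with the fingers (contact force between the fingers and star_wheel above 0.5 N).
It fails at once if the tape measure is shoved away (more than 20 mm) (distance of tape_measure from where it was at the start of the episode above 0.02 m).
It fails at once if the nut is shoved away (more than 20 mm) (distance of nut from where it was at the start of the episode above 0.02 m).
It fails at once if the pliers are shoved away (more than 20 mm) (distance of pliers from where it was at the start of the episode above 0.02 m).
It also fails if it takes over 64 s, if anything falls off the work surface, if the arm or the gripper's body presses on something with over 40 N, if the wrist force passes 120 N, or if a joint passes its speed limit or range.

## Working session

There is one attempt and no reset: what is moved stays moved. The work goes in short steps, Python scripts to look and compute and a tool call to move; the robot and the scene stay as the last step left them, time stands still between calls to the robot, and variables do not carry over. Pictures are saved under pics/ and viewed, at most 10 in all, crops included, and the job is handed in when it is done.

Besides the shell and the picture viewer there is one more tool, called after "Call:" by a JSON object that holds its "op" and its "data". step_arm: Moves the arm, as the interface text tells. Its arguments: {"type":"object","properties":{"increments":{"type":"array","items":{"type":"array","items":{"type":"number"}}}},"required":["increments"]}

```bash
mkdir -p pics
cat > h.py <<'E'
import numpy as np, cv2
from plant import manip
from scipy.spatial.transform import Rotation as R
def snap(name):
    s=manip.get_state(); f=manip.grab_frame(name)
    if name=="wrist":
        T=np.eye(4);T[:3,:3]=R.from_euler('xyz',s['orientation']).as_matrix();T[:3,3]=s['tool_pos']
        f['pose']=T@f['T_tool_cam']
    K=np.array([[f['fx'],0,f['cx']],[0,f['fy'],f['cy']],[0,0,1.]])
    f['K']=K
    return f
def save(f,fn): cv2.imwrite(fn,f['img'][:,:,::-1])
def cloud(f):
    h,w=f['depth'].shape
    u,v=np.meshgrid(np.arange(w),np.arange(h))
    p=cv2.undistortPoints(np.stack([u,v],-1).reshape(-1,1,2).astype(float),f['K'],np.array(f['D'])).reshape(h,w,2)
    d=f['depth'][...,None]
    c=np.concatenate([p*d,d],-1)
    X=c@f['pose'][:3,:3].T+f['pose'][:3,3]
    X[f['depth']==0]=np.nan
    return X
def proj(f,P):
    T=np.linalg.inv(f['pose']);c=np.atleast_2d(P)@T[:3,:3].T+T[:3,3]
    return cv2.projectPoints(c,np.zeros(3),np.zeros(3),f['K'],np.array(f['D']))[0].reshape(-1,2)
E
python3 - <<'E'
from h import *
import pickle
for n in ("top","side"):
    f=snap(n); save(f,f"pics/{n}0.png"); pickle.dump(f,open(f"{n}0.pkl","wb")); print(n,f['pose'].round(3).tolist())
s=manip.get_state();print(s)
E
```

```text
top [[-0.014, -0.992, 0.122, 0.354], [-1.0, 0.016, 0.013, 0.009], [-0.015, -0.122, -0.992, 1.508], [0.0, 0.0, 0.0, 1.0]]
side [[-0.932, -0.124, 0.339, 0.065], [-0.361, 0.338, -0.869, 1.206], [-0.007, -0.933, -0.36, 0.6], [0.0, 0.0, 0.0, 1.0]]
{'t': 0.1, 'joint_pos': array([-1.31487263,  0.46938312, -0.0486014 ,  1.53358101,  0.02407324,
        1.14101012, -0.08226165]), 'qvel': array([-1.25534832e-03,  7.44924591e-04, -9.83079774e-04, -3.54365217e-03,
        1.39814158e-03,  1.68479996e-04,  3.20632606e-05]), 'joint_torque': array([ 1.50201020e-03, -5.11518860e+01, -4.64797276e-02, -2.38390338e+01,
        1.08093207e-02,  4.40119766e-03,  7.52427933e-07]), 'tool_pos': array([0.18949377, 0.64730096, 0.23034855]), 'orientation': array([-3.13979564e+00,  3.59887082e-05,  2.85683108e+00]), 'wrist_force': array([-0.2409961 , -0.21057384,  0.09387838]), 'moment': array([-0.00758183, -0.00619645,  0.04131153]), 'grip_force': 0.0, 'grip_width': 0.08552424511280761}
```

View pics/top0.png

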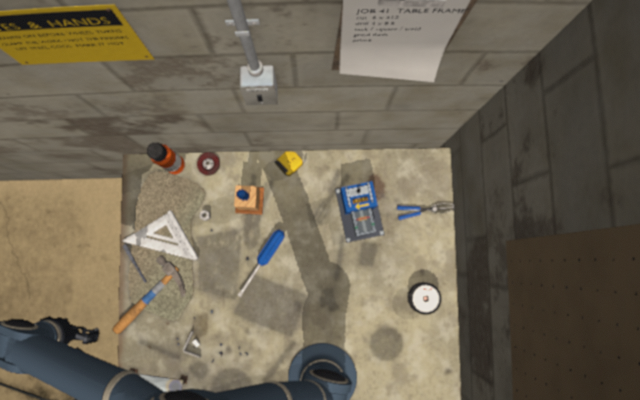

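View pics/side0.png

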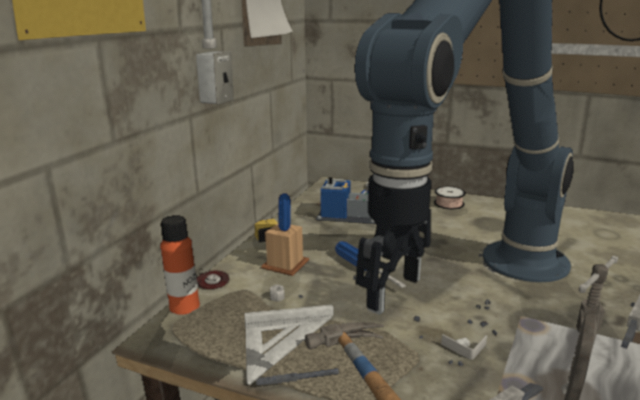

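The top view shows the upright blue screwdriver in the wooden stand at (243,195), which is the one I want. Look-alikes are the larger screwdriver lying flat at (262,262), the blue-handled pliers at (425,210) and the hammer handle at (145,305). The adjuster is at (360,208), with its gauge towards the robot. The tape is at (289,162) and the nut at (205,213).

Run:
```python
from h import *
import pickle
f=pickle.load(open("top0.pkl","rb"));X=cloud(f)
def reg(u0,u1,v0,v1,z0,z1,n):
    P=X[v0:v1,u0:u1].reshape(-1,3);P=P[(P[:,2]>z0)&(P[:,2]<z1)]
    r=cv2.minAreaRect(P[:,:2].astype(np.float32)*1000)
    print(n,len(P),P.mean(0).round(4),np.round(r[0],1),np.round(r[1],1),round(r[2],1),"box",cv2.boxPoints(r).round(0).tolist())
reg(225,275,175,225,.085,.103,"stand top")
reg(225,275,175,225,.12,.25,"handle")
reg(225,275,175,225,.185,.25,"handle top")
reg(330,390,170,250,.085,.094,"housing top")
reg(330,390,170,250,.05,.065,"gauge top")
reg(330,390,170,250,.096,.13,"knob")
reg(270,310,145,180,.02,.06,"tape")
reg(390,460,195,225,.006,.03,"pliers")
c1=cv2.resize(f['img'][150:250,325:395],None,fx=5.5,fy=5.5,interpolation=2)
c2=cv2.resize(f['img'][150:250,215:285],None,fx=5.5,fy=5.5,interpolation=2)
cv2.imwrite("pics/c1.png",np.hstack([c1,c2])[:,:,::-1])
```

```text
stand top 343 [0.556  0.2207 0.0959] [557.7 224.1] [64.9 64.4] 86.9 box [[524.0, 193.0], [588.0, 190.0], [592.0, 255.0], [527.0, 258.0]]
handle 106 [0.5514 0.2215 0.1735] [553.  223.6] [26.2 28.3] 44.0 box [[534.0, 225.0], [553.0, 204.0], [572.0, 223.0], [553.0, 243.0]]
handle top 43 [0.5531 0.2246 0.188 ] [552.9 224.8] [23.2 20.2] 89.3 box [[543.0, 213.0], [563.0, 213.0], [563.0, 236.0], [543.0, 237.0]]
housing top 389 [ 0.5489 -0.1198  0.0912] [ 552.9 -121. ] [77.2 97.5] 10.6 box [[506.0, -80.0], [524.0, -176.0], [600.0, -162.0], [582.0, -66.0]]
gauge top 481 [ 0.4825 -0.1325  0.0602] [ 511.4 -126.7] [142.9  92.8] 11.2 box [[432.0, -95.0], [450.0, -186.0], [590.0, -158.0], [572.0, -67.0]]
knob 191 [ 0.5594 -0.1209  0.1   ] [ 552.7 -120.4] [75.3 93.8] 12.1 box [[506.0, -82.0], [526.0, -174.0], [599.0, -158.0], [580.0, -67.0]]
tape 447 [0.6725 0.0942 0.0363] [678.1  92.7] [67.9 77.9] 42.1 box [[627.0, 99.0], [679.0, 41.0], [729.0, 87.0], [677.0, 144.0]]
pliers 399 [ 0.5169 -0.3193  0.0107] [ 519.2 -328.9] [205.6  93.3] 89.1 box [[471.0, -431.0], [564.0, -432.0], [568.0, -227.0], [474.0, -225.0]]
```

View pics/c1.png

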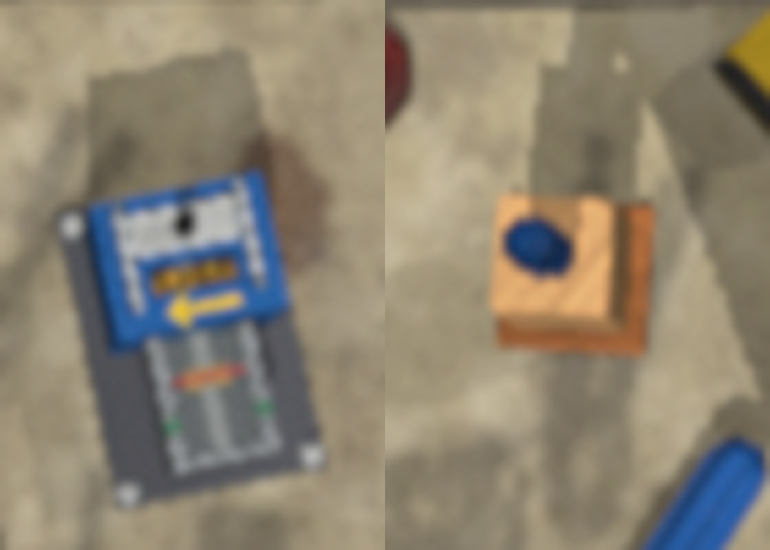

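The crop shows the slot, the arrow pointing left (+y) and the open cover with its knob at top. The pointer lies roughly 22 mm behind the green marks, so about 3 teeth. The upright screwdriver is confirmed: its top is at z≈0.19, as it should be. Next I move above it.

Call:
{"op": "step_arm", "data": {"increments": [[2.8,-3.25,0.2,0,0,2.1,1],[2.8,-3.25,0.2,0,0,2.1,1],[2.8,-3.25,0.2,0,0,2.1,1],[2.8,-3.25,0.2,0,0,2.1,1],[2.8,-3.25,0.2,0,0,2.1,1],[2.8,-3.25,0.2,0,0,2.1,1],[2.8,-3.25,0.2,0,0,2.1,1],[2.8,-3.25,0.2,0,0,2.1,1],[2.8,-3.25,0.2,0,0,2.1,1],[2.8,-3.25,0.2,0,0,2.1,1],[2.8,-3.25,0.2,0,0,2.1,1],[2.8,-3.25,0.2,0,0,2.1,1],[2.8,-3.25,0.2,0,0,2.1,1],[0,0,0,0,0,0,1],[0,0,0,0,0,0,1],[0,0,0,0,0,0,1]]}}

```text
t: 1.7
tool_pos: [0.5526, 0.2266, 0.2569]
orientation: [3.141, -0.001, -2.948]
wrist_force: [0.3, 0.6, 0.1]
grip_width: 0.0855
grip_force: 0.0
```

Run:
```python
from h import *
f=snap("wrist");save(f,"pics/w1.png");X=cloud(f);P=X.reshape(-1,3)
s=manip.get_state();print(s['tool_pos'],s['orientation'],s['joint_pos'],s['t'])
d=np.hypot(P[:,0]-.555,P[:,1]-.224)
for z0,z1 in ((.1,.13),(.13,.16),(.16,.185),(.185,.2)):
    Q=P[(d<.03)&(P[:,2]>z0)&(P[:,2]<z1)]
    if len(Q)>5: print(z0,len(Q),Q.mean(0).round(4),Q.min(0).round(4),Q.max(0).round(4))
Q=P[(d<.06)&(P[:,2]>.09)&(P[:,2]<.1)];
if len(Q)>9: print(cv2.minAreaRect((Q[:,:2]*1000).astype(np.float32)))
```

```text
[0.5524702  0.22691481 0.25699651] [ 3.14092828e+00 -1.03600716e-03 -2.94729796e+00] [-0.51644513  0.31929992  0.07278387  1.69810825 -0.02629064  1.12594497
  1.32909769] 1.75
0.1 124 [0.5456 0.2225 0.1167] [0.5412 0.2106 0.1003] [0.5603 0.2384 0.1299]
0.13 190 [0.5446 0.2227 0.1459] [0.5394 0.2108 0.1301] [0.5592 0.2384 0.16  ]
0.16 734 [0.5484 0.2245 0.179 ] [0.5386 0.2112 0.16  ] [0.566  0.2398 0.1849]
0.185 465 [0.5521 0.2255 0.1867] [0.5433 0.2169 0.185 ] [0.5615 0.2346 0.1887]
((557.8067016601562, 225.19256591796875), (64.19886779785156, 64.6714096069336), 85.88642120361328)
```

View pics/w1.png

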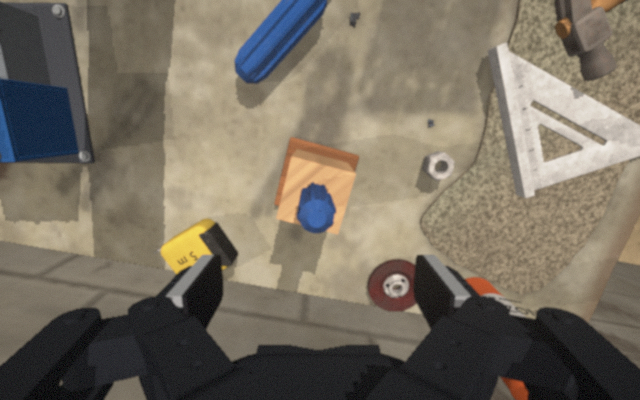

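The wrist view shows the screwdriver at (316,210) centred between the fingers, with nothing in the way. I measure the handle axis at about (0.553, 0.225) and the hole at (0.558, 0.225). Now I descend and grip.

Call:
{"op": "step_arm", "data": {"increments": [[0,-0.15,-3,0,0,0,1],[0,0,-3,0,0,0,1],[0,0,-3,0,0,0,1],[0,0,-2,0,0,0,1],[0,0,-1,0,0,0,1],[0,0,0,0,0,0,1],[0,0,0,0,0,0,0],[0,0,0,0,0,0,0],[0,0,0,0,0,0,0],[0,0,0,0,0,0,0],[0,0,0,0,0,0,0],[0,0,0,0,0,0,0],[0,0,0,0,0,0,0],[0,0,0,0,0,0,0],[0,0,0,0,0,0,0]]}}

```text
t: 3.25
tool_pos: [0.5541, 0.224, 0.1379]
orientation: [3.141, 0.001, -2.95]
wrist_force: [-0.1, 0.9, 5.5]
grip_width: 0.0285
grip_force: 59.1
```

Call:
{"op": "step_arm", "data": {"increments": [[0,0,1,0,0,0,0],[0,0,2,0,0,0,0],[0,0,3,0,0,0,0],[0,0,3,0,0,0,0],[0,0,2.5,0,0,0,0],[0,0,1,0,0,0,0],[0,0,0,0,0,0,0],[0,0,0,0,0,0,0]]}}

```text
t: 4.05
tool_pos: [0.5528, 0.2235, 0.2609]
orientation: [-3.141, -0.003, -2.95]
wrist_force: [-0.1, 1.0, -1.7]
grip_width: 0.0284
grip_force: 59.2
```

Run:
```python
from h import *
s=manip.get_state();print(s['tool_pos'],s['orientation'],s['wrist_force'],s['grip_width'])
tcp=s['tool_pos']
for n in ("side",):
    f=snap(n);X=cloud(f);P=X.reshape(-1,3)
    m=(np.hypot(P[:,0]-tcp[0],P[:,1]-tcp[1])<.03)&(P[:,2]>.1)
    for z0 in np.arange(.11,.3,.02):
        Q=P[m&(P[:,2]>z0)&(P[:,2]<z0+.02)]
        if len(Q): print(n,z0.round(2),len(Q),np.median(Q,0).round(4))
    Q=P[m]; print('min z',np.sort(Q[:,2])[:5])
    u,v=proj(f,tcp)[0].astype(int);print(u,v)
    c=f['img'][max(0,v-60):v+90,u-75:u+75];cv2.imwrite("pics/s1.png",cv2.resize(c,None,fx=4,fy=4,interpolation=2)[:,:,::-1])
    print("crop origin",u-75,max(0,v-60)); 
    a=tcp.copy();
    for zz in (.126,.21,.309): a[2]=zz;print(zz,proj(f,a))
```

```text
[0.55277236 0.22346889 0.26085916] [-3.14098073e+00 -2.58828585e-03 -2.94988657e+00] [-0.09182548  0.95115602 -1.74821476] 0.028411646397383875
side 0.11 4 [0.5579 0.2291 0.1289]
side 0.13 22 [0.558  0.2271 0.1396]
side 0.15 22 [0.5566 0.2272 0.1592]
side 0.17 24 [0.5556 0.2279 0.1801]
side 0.19 24 [0.5551 0.2267 0.1998]
side 0.21 64 [0.5492 0.2341 0.2245]
side 0.23 107 [0.5481 0.2351 0.2404]
side 0.25 95 [0.544  0.2387 0.2604]
side 0.27 104 [0.5407 0.2446 0.2791]
side 0.29 84 [0.5408 0.2309 0.297 ]
min z [0.12629255 0.12846921 0.12928382 0.12993509 0.13111686]
282 161
crop origin 207 101
0.126 [[284.75474    216.48730895]]
0.21 [[283.43906268 183.06535574]]
0.309 [[281.85010174 141.4268727 ]]
```

View pics/s1.png

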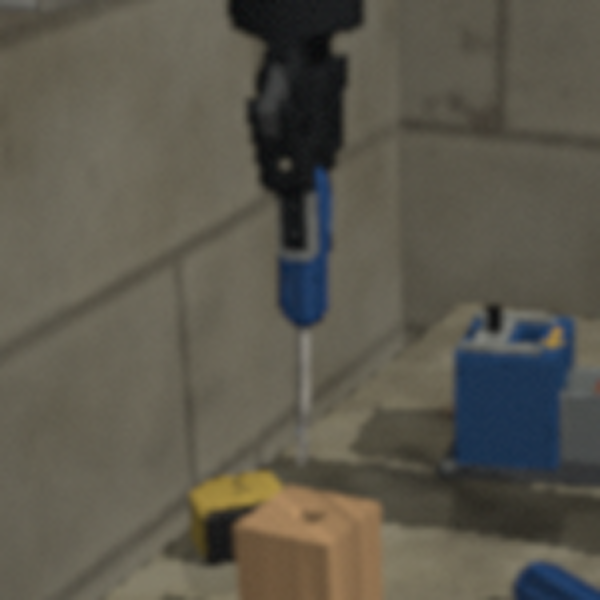

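The side crop shows the shaft hanging from the handle with its tip near crop (302,460), about 6 mm towards +x from vertical. I take out that tilt (2.2° about y) while carrying it over the adjuster.

Call:
{"op": "step_arm", "data": {"increments": [[0,-2,0,0,0.2,0,0],[0,-3.5,0,0,0.2,0,0],[0,-3.5,0,0,0.2,0,0],[0,-3.5,0,0,0.2,0,0],[-0.1,-3.5,0,0,0.2,0,0],[-0.1,-3.5,0,0,0.2,0,0],[-0.1,-3.5,0,0,0.2,0,0],[-0.1,-3.5,0,0,0.2,0,0],[-0.1,-3.5,0,0,0.2,0,0],[-0.1,-3.5,0,0,0.2,0,0],[0,-2,0,0,0.2,0,0],[0,-1,0,0,0,0,0],[0,0,0,0,0,0,0],[0,0,0,0,0,0,0],[0,0,0,0,0,0,0]]}}

```text
t: 5.6
tool_pos: [0.5478, -0.1391, 0.262]
orientation: [3.133, -0.038, -2.947]
wrist_force: [-0.7, 0.3, -1.0]
grip_width: 0.0285
grip_force: 59.2
```

```bash
cat > look.py <<'E'
from h import *
import sys
s=manip.get_state();t=s['tool_pos'];print(t,s['orientation'],s['t'])
f=snap("wrist");save(f,sys.argv[1]);X=cloud(f);P=X.reshape(-1,3)
Q=P[(P[:,0]>.42)&(P[:,0]<.62)&(P[:,1]>-.2)&(P[:,1]<-.05)&(P[:,2]>.088)&(P[:,2]<.094)]
print(len(Q),cv2.minAreaRect((Q[:,:2]*1000).astype(np.float32)), np.median(Q[:,2]))
fs=snap("side");XS=cloud(fs);PS=XS.reshape(-1,3)
for n,A in (("wrist",P),("side",PS)):
    m=(np.hypot(A[:,0]-t[0],A[:,1]-t[1])<.015)
    for z0 in (-.14,-.13,-.12,-.11,-.1,-.09,-.08,-.07,-.06):
        Q=A[m&(A[:,2]>t[2]+z0)&(A[:,2]<t[2]+z0+.01)]
        if len(Q): print(n,z0,len(Q),np.median(Q,0).round(4)-t.round(4))
E
python3 look.py pics/w2.png
```

```text
[ 0.54779466 -0.13913879  0.26198182] [ 3.13310941 -0.03808065 -2.94683456] 5.6
3901 ((551.6902465820312, -119.3173828125), (76.1623306274414, 96.27667999267578), 10.942968368530273) 0.09190488498429239
wrist -0.13 19 [ 0.0009 -0.0007 -0.1254]
wrist -0.12 17 [-0.0006  0.0008 -0.1145]
wrist -0.11 18 [-0.0005  0.0007 -0.1043]
wrist -0.1 21 [-0.0008  0.0014 -0.096 ]
wrist -0.09 19 [-0.0011  0.0005 -0.0861]
wrist -0.08 3 [-0.0014  0.0011 -0.0797]
side -0.14 1 [-1.00e-04  5.80e-03 -1.33e-01]
side -0.13 8 [-0.0002  0.0061 -0.1236]
side -0.12 9 [ 1.000e-04  3.500e-03 -1.152e-01]
side -0.11 10 [-0.001   0.0044 -0.1042]
side -0.1 7 [ 0.0008  0.0032 -0.0968]
side -0.09 5 [-0.0014  0.0046 -0.0865]
side -0.08 8 [-0.0007  0.0024 -0.076 ]
side -0.07 6 [-0.0005  0.0043 -0.0656]
side -0.06 8 [-0.0016  0.0055 -0.0545]
```

View pics/w2.png

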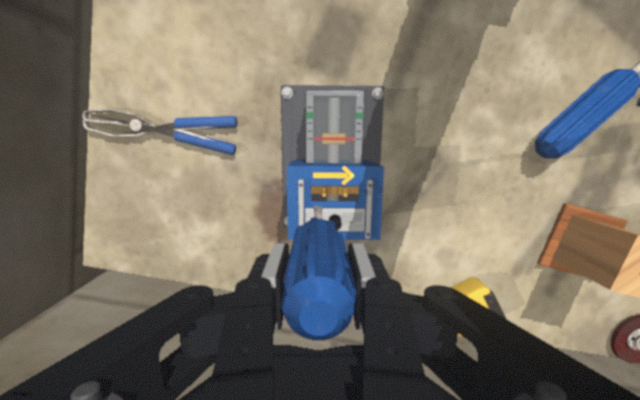

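The wrist view shows the shaft above the open slot (slot about (335,193)), the arrow pointing towards +y, the pointer at (334,138) and the green marks at row 115. The housing fit of 76×96 mm at z=0.092 matches the given sizes. I shift slightly, come down to just above the slot, and compute the pointer distance.

Call:
{"op": "step_arm", "data": {"increments": [[-0.2,-0.1,-1,0,0,0,0],[-0.2,-0.1,-1.2,0,0,0,0],[0,0,-0.8,0,0,0,0],[0,0,0,0,0,0,0],[0,0,0,0,0,0,0]]}}

```text
t: 6.2
tool_pos: [0.5435, -0.1431, 0.2319]
orientation: [3.134, -0.038, -2.95]
wrist_force: [1.1, 0.1, -0.9]
grip_width: 0.028
grip_force: 59.2
```

```bash
cat > look2.py <<'E'
from h import *
import sys
s=manip.get_state();t=s['tool_pos'];print(t.round(4),s['wrist_force'].round(1),s['t'])
f=snap("wrist");X=cloud(f);P=X.reshape(-1,3)
Q=P[(P[:,0]>.42)&(P[:,0]<.62)&(P[:,1]>-.2)&(P[:,1]<-.05)&(P[:,2]>.088)&(P[:,2]<.094)]
r=cv2.minAreaRect((Q[:,:2]*1000).astype(np.float32));print(r)
a=np.deg2rad(10.95);ex=np.array([np.cos(a),np.sin(a)]);ey=np.array([-ex[1],ex[0]])
O=np.array([.5522,-.1200])-.038*ex
m=(np.hypot(P[:,0]-t[0],P[:,1]-t[1])<.015)&(P[:,2]<t[2]-.085)&(P[:,2]>.096)
q=np.median(P[m],0);d=q[:2]-O;print("shaft surf adj mm",d@ex*1e3,d@ey*1e3,q[2],m.sum(),"lowest",P[m][:,2].min() if m.any() else 0)
# colours on plane z
hsv=cv2.cvtColor(f['img'],cv2.COLOR_RGB2HSV);h,w=hsv.shape[:2]
u,v=np.meshgrid(np.arange(w),np.arange(h))
p=cv2.undistortPoints(np.stack([u,v],-1).reshape(-1,1,2).astype(float),f['K'],np.array(f['D'])).reshape(h,w,2)
ray=np.concatenate([p,np.ones((h,w,1))],-1)@f['pose'][:3,:3].T;c=f['pose'][:3,3]
W=c+ray*((.058-c[2])/ray[...,2:3])
D=W[...,:2]-O;ax=D@ex;ay=D@ey
g=(abs(ay)<.045)&(ax<-.005)&(ax>-.09)
H,S,V=[hsv[...,i].astype(int) for i in range(3)]
for n,mm in (("green",g&(H>40)&(H<90)&(S>100)),("red",g&((H<8)|(H>172))&(S>110))):
    print(n,mm.sum(),(np.median(ax[mm])*1e3 if mm.any() else None),(np.median(ay[mm])*1e3 if mm.any() else None))
if len(sys.argv)>1: save(f,sys.argv[1])
E
python3 look2.py
```

```text
[ 0.5435 -0.1431  0.2319] [ 1.1  0.1 -0.9] 6.2
((551.5140380859375, -119.3646469116211), (75.71585845947266, 96.2585678100586), 10.717735290527344)
shaft surf adj mm 23.54152785603023 -29.951295613677992 0.09868353512900191 200 lowest 0.09603425951615097
green 0 None None
red 110 -26.55622311954068 2.822629890943769
```

Call:
{"op": "step_arm", "data": {"increments": [[0,0.2,0,0,0,0,0],[0,0,0,0,0,0,0],[0,0,0,0,0,0,0]]}}

```text
t: 6.55
tool_pos: [0.5438, -0.1411, 0.2326]
orientation: [3.134, -0.037, -2.95]
wrist_force: [-0.0, 0.6, -0.1]
grip_width: 0.0284
grip_force: 59.2
```

```bash
sed -i 's/^m=.*/m=(np.hypot(P[:,0]-t[0]-.002,P[:,1]-t[1])<.008)\&(P[:,2]<t[2]-.08)\&(P[:,2]>t[2]-.135)\&(P[:,2]>.1005)/; s/H>40)&(H<90)&(S>100/H>35)\&(H<95)\&(S>60/' look2.py
cat >> look2.py <<'E'
ff=snap("side");P=cloud(ff).reshape(-1,3)
m=(np.hypot(P[:,0]-t[0]-.001,P[:,1]-t[1]-.003)<.012)&(P[:,2]<t[2]-.06)&(P[:,2]>t[2]-.135)&(P[:,2]>.118)
q=np.median(P[m],0);d=q[:2]-np.array([-.0011,.003])-O;print("side shaft centre adj",d@ex*1e3,d@ey*1e3,m.sum())
d=t[:2]-O;print("tcp adj",d@ex*1e3,d@ey*1e3)
E
python3 look2.py
```

```text
[ 0.5438 -0.1411  0.2326] [-0.   0.6 -0.1] 6.55
((551.5111083984375, -119.46232604980469), (75.8216323852539, 96.25227355957031), 10.688072204589844)
shaft surf adj mm 25.33460197669241 -18.425060509865634 0.12950503050690168 96 lowest 0.10343891880906486
green 100 -51.25843864706094 -21.775924182057814
red 118 -26.65208055101123 0.8410410007611403
side shaft centre adj 26.940956956213974 -18.3342902989766 35
tcp adj 25.745060896469 -19.088465063444325
```

Both cameras put the shaft at adjuster x≈27–28.5, y≈-18.4 mm, and the pointer is 24 mm short, which makes 3 teeth. I insert the blade.

Call:
{"op": "step_arm", "data": {"increments": [[0,0,-0.5,0,0,0,0],[0,0,-0.6,0,0,0,0],[0,0,-0.6,0,0,0,0],[0,0,-0.6,0,0,0,0],[0,0,-0.6,0,0,0,0],[0,0,0,0,0,0,0],[0,0,0,0,0,0,0]]}}

```text
t: 7.35
tool_pos: [0.5436, -0.1412, 0.2032]
orientation: [3.134, -0.038, -2.95]
wrist_force: [0.2, -0.0, -1.6]
grip_width: 0.0285
grip_force: 59.2
```

Call:
{"op": "step_arm", "data": {"increments": [[-0.04,0.21,0,0,0,0,0],[-0.04,0.21,0,0,0,0,0],[-0.04,0.21,0,0,0,0,0],[-0.04,0.21,0,0,0,0,0],[-0.04,0.21,0,0,0,0,0],[-0.04,0.21,0,0,0,0,0],[-0.04,0.21,0,0,0,0,0],[-0.04,0.21,0,0,0,0,0],[0,0,0,0,0,0,0],[0,0,0,0,0,0,0]]}}

```text
t: 8.35
tool_pos: [0.54, -0.1232, 0.2028]
orientation: [3.133, -0.039, -2.949]
wrist_force: [0.3, 0.3, -1.3]
grip_width: 0.0278
grip_force: 59.3
```

```bash
python3 look2.py
```

```text
[ 0.54   -0.1232  0.2028] [ 0.3  0.3 -1.3] 8.35
((545.6758422851562, -120.62028503417969), (64.08037567138672, 96.17848205566406), 10.917038917541504)
shaft surf adj mm 24.57156432529369 0.05855337196337695 0.11130426746686298 47 lowest 0.10076142024082457
green 136 -50.73286800290371 23.09653493890599
red 133 -34.897922935496034 -0.5435646215505611
side shaft centre adj 26.697169819880845 0.3031864562730998 17
tcp adj 25.37513160599746 -0.8517988767947282
```

The pointer went from -26.7 to -34.9 mm, exactly one tooth, and the wheel is at rest with no load. I lift, step back, reinsert and push the second tooth.

Call:
{"op": "step_arm", "data": {"increments": [[0,0,0.8,0,0,0,0],[0,0,1,0,0,0,0],[0,0,0.7,0,0,0,0],[0.1,-0.5,0,0,0,0,0],[0.13,-0.7,0,0,0,0,0],[0.13,-0.6,0,0,0,0,0],[0,0,0,0,0,0,0],[0,0,0,0,0,0,0]]}}

```text
t: 9.25
tool_pos: [0.5438, -0.1426, 0.2279]
orientation: [3.134, -0.038, -2.95]
wrist_force: [-0.4, -0.7, -0.7]
grip_width: 0.0281
grip_force: 59.3
```

Call:
{"op": "step_arm", "data": {"increments": [[0,0,-0.5,0,0,0,0],[0,0,-0.7,0,0,0,0],[0,0,-0.7,0,0,0,0],[0,0,-0.6,0,0,0,0],[0,0,0,0,0,0,0],[0,0,0,0,0,0,0]]}}

```text
t: 9.85
tool_pos: [0.544, -0.1423, 0.2031]
orientation: [3.134, -0.038, -2.95]
wrist_force: [-0.9, -0.9, -0.7]
grip_width: 0.0281
grip_force: 59.3
```

Call:
{"op": "step_arm", "data": {"increments": [[-0.04,0.22,0,0,0,0,0],[-0.04,0.22,0,0,0,0,0],[-0.04,0.22,0,0,0,0,0],[-0.04,0.22,0,0,0,0,0],[-0.04,0.22,0,0,0,0,0],[-0.04,0.22,0,0,0,0,0],[-0.04,0.22,0,0,0,0,0],[-0.04,0.22,0,0,0,0,0],[0,0,0,0,0,0,0],[0,0,0,0,0,0,0],[0,0,0,0,0,0,0]]}}

```text
t: 10.95
tool_pos: [0.5405, -0.1241, 0.203]
orientation: [3.133, -0.039, -2.949]
wrist_force: [-0.1, -0.9, -0.6]
grip_width: 0.0284
grip_force: 59.4
```

```bash
python3 look2.py
```

```text
[ 0.5405 -0.1241  0.203 ] [-0.1 -0.9 -0.6] 10.95
((545.941162109375, -120.48919677734375), (64.48426818847656, 96.37809753417969), 10.827160835266113)
shaft surf adj mm 24.969749597145054 -0.7208651746800558 0.11099663521268162 46 lowest 0.10174025503472123
green 133 -50.797423107665644 -21.683226196207674
red 127 -42.26230511605551 0.23613952902086632
side shaft centre adj 26.938362691453413 -1.3718872562465354 15
tcp adj 25.73974183943888 -1.7780480173625592
```

The pointer is now at -42.3 mm, one tooth short, and at rest. I repeat the stroke for the last tooth.

Call:
{"op": "step_arm", "data": {"increments": [[0,0,0.8,0,0,0,0],[0,0,1,0,0,0,0],[0,0,0.7,0,0,0,0],[0.1,-0.5,0,0,0,0,0],[0.13,-0.6,0,0,0,0,0],[0.11,-0.6,0,0,0,0,0],[0,0,0,0,0,0,0],[0,0,0,0,0,0,0]]}}

```text
t: 11.85
tool_pos: [0.544, -0.1421, 0.2279]
orientation: [3.134, -0.039, -2.951]
wrist_force: [0.3, 0.6, -0.8]
grip_width: 0.0281
grip_force: 59.4
```

Call:
{"op": "step_arm", "data": {"increments": [[0,0,-0.5,0,0,0,0],[0,0,-0.7,0,0,0,0],[0,0,-0.7,0,0,0,0],[0,0,-0.6,0,0,0,0],[0,0,0,0,0,0,0],[0,0,0,0,0,0,0]]}}

```text
t: 12.45
tool_pos: [0.5442, -0.1417, 0.2031]
orientation: [3.134, -0.038, -2.95]
wrist_force: [-0.2, -0.3, -0.3]
grip_width: 0.0279
grip_force: 59.4
```

Call:
{"op": "step_arm", "data": {"increments": [[-0.04,0.22,0,0,0,0,0],[-0.04,0.22,0,0,0,0,0],[-0.04,0.22,0,0,0,0,0],[-0.04,0.22,0,0,0,0,0],[-0.04,0.22,0,0,0,0,0],[-0.04,0.22,0,0,0,0,0],[-0.04,0.22,0,0,0,0,0],[-0.04,0.2,0,0,0,0,0],[0,0,0,0,0,0,0],[0,0,0,0,0,0,0],[0,0,0,0,0,0,0]]}}

```text
t: 13.55
tool_pos: [0.5407, -0.1238, 0.203]
orientation: [3.133, -0.038, -2.949]
wrist_force: [-0.1, 0.4, -1.5]
grip_width: 0.0282
grip_force: 59.4
```

```bash
python3 look2.py
```

```text
[ 0.5407 -0.1238  0.203 ] [-0.1  0.4 -1.5] 13.55
((546.1153564453125, -120.53316497802734), (64.78705596923828, 96.25446319580078), 10.77959156036377)
shaft surf adj mm 25.225391291199937 -0.5356184599449643 0.11125816590108188 48 lowest 0.10097351221248069
green 128 -50.50389050794017 -22.373142850059054
red 140 -50.45162655370196 0.38746714996493775
side shaft centre adj 27.649009267323162 0.424978947455545 18
tcp adj 26.021027481290044 -1.5956901285472418
```

The pointer at -50.45 mm matches the green band at -50.5 mm. I withdraw and carry the screwdriver back over the stand.

Call:
{"op": "step_arm", "data": {"increments": [[0,0,0.8,0,0,0,0],[0,0,1.5,0,0,0,0],[0,0,2,0,0,0,0],[0,0,1.5,0,0,0,0],[0,2,0,0,0,0,0],[0.2,3.5,0,0,0,0,0],[0.2,3.5,0,0,0,0,0],[0.2,3.5,0,0,0,0,0],[0.2,3.5,0,0,0,0,0],[0.2,3.5,0,0,0,0,0],[0.2,3.5,0,0,0,0,0],[0.2,3.5,0,0,0,0,0],[0.1,3.5,0,0,0,0,0],[0,3,0,0,0,0,0],[0,1.7,0,0,0,0,0],[0,0,0,0,0,0,0],[0,0,0,0,0,0,0],[0,0,0,0,0,0,0]]}}

```text
t: 15.45
tool_pos: [0.5565, 0.2201, 0.2615]
orientation: [3.135, -0.038, -2.953]
wrist_force: [-0.0, -1.1, -1.4]
grip_width: 0.0279
grip_force: 59.4
```

```bash
cat > look3.py <<'E'
from h import *
s=manip.get_state();t=s['tool_pos'];print(t.round(4),s['orientation'].round(3),s['t'])
f=snap("wrist");P=cloud(f).reshape(-1,3)
Q=P[(np.hypot(P[:,0]-.557,P[:,1]-.224)<.06)&(P[:,2]>.09)&(P[:,2]<.099)]
print(len(Q),cv2.minAreaRect((Q[:,:2]*1000).astype(np.float32))[:2])
g=snap("side")
for n,A,o in (("wrist",P,(-.0031,-.0006)),("side",cloud(g).reshape(-1,3),(-.0011,.003))):
    m=np.hypot(A[:,0]-t[0]-.001,A[:,1]-t[1]-.002)<.013
    for z0 in (-.125,-.105,-.085):
        q=A[m&(A[:,2]>t[2]+z0)&(A[:,2]<t[2]+z0+.02)&(A[:,2]>.1)]
        if len(q): print(n,z0,len(q),(np.median(q,0)[:2]-np.array(o)).round(4))
E
python3 look3.py
```

```text
[0.5565 0.2201 0.2615] [ 3.135 -0.038 -2.953] 15.45
3387 ((557.4727783203125, 225.2969512939453), (64.26204681396484, 64.1538314819336))
wrist -0.125 34 [0.5593 0.2208]
wrist -0.105 44 [0.559  0.2211]
wrist -0.085 11 [0.5585 0.2216]
side -0.125 21 [0.5578 0.2213]
side -0.105 16 [0.5575 0.2215]
side -0.085 25 [0.5575 0.2209]
```

Call:
{"op": "step_arm", "data": {"increments": [[-0.1,0.35,0,0,0,0,0],[0,0,0,0,0,0,0],[0,0,-1,0,0,0,0],[0,0,-1.5,0,0,0,0],[0,0,-1.5,0,0,0,0],[0,0,-1,0,0,0,0],[0,0,0,0,0,0,0],[0,0,0,0,0,0,0]]}}

```text
t: 16.35
tool_pos: [0.5551, 0.2262, 0.2113]
orientation: [3.134, -0.038, -2.95]
wrist_force: [0.0, -0.3, -1.0]
grip_width: 0.0283
grip_force: 59.4
```

Call:
{"op": "step_arm", "data": {"increments": [[0.05,-0.2,0,0,0,0,0],[0,0,-1.5,0,0,0,0],[0,0,-1.5,0,0,0,0],[0,0,-1.5,0,0,0,0],[0,0,-1.2,0,0,0,0],[0,0,-0.7,0,0,0,0],[0,0,-0.4,0,0,0,0],[0,0,0,0,0,0,0],[0,0,0,0,0,0,0]]}}

```text
t: 17.25
tool_pos: [0.5559, 0.2243, 0.1438]
orientation: [3.134, -0.037, -2.95]
wrist_force: [-0.0, 0.2, -0.8]
grip_width: 0.0282
grip_force: 59.4
```

Call:
{"op": "step_arm", "data": {"increments": [[0,0,-0.2,0,0,0,0],[0,0,-0.15,0,0,0,0],[0,0,0,0,0,0,0],[0,0,0,0,0,0,0]]}}

```text
t: 17.65
tool_pos: [0.5555, 0.2242, 0.1399]
orientation: [3.134, -0.038, -2.95]
wrist_force: [-0.9, -0.3, -0.9]
grip_width: 0.0281
grip_force: 59.4
```

Call:
{"op": "step_arm", "data": {"increments": [[0,0,-0.1,0,0,0,0],[0,0,0,0,0,0,0.4],[0,0,0,0,0,0,0.45],[0,0,0,0,0,0,0.6],[0,0,0,0,0,0,1],[0,0,0,0,0,0,1],[0,0,0,0,0,0,1],[0,0,0,0,0,0,1],[0,0,1,0,0,0,1],[0,0,2.5,0,0,0,1],[0,0,3.5,0,0,0,1],[0,0,3.5,0,0,0,1],[0,0,2,0,0,0,1],[0,0,0,0,0,0,1],[0,0,0,0,0,0,1]]}}

```text
t: 19.15
tool_pos: [0.5554, 0.2241, 0.2641]
orientation: [3.134, -0.037, -2.95]
wrist_force: [-0.1, 0.4, -0.4]
grip_width: 0.0856
grip_force: 0.0
```

Run:
```python
from h import *
s=manip.get_state();print(s['tool_pos'].round(4),s['t'])
for n in("wrist","side"):
    f=snap(n);P=cloud(f).reshape(-1,3)
    d=np.hypot(P[:,0]-.555,P[:,1]-.224)
    for z0,z1 in ((.1,.13),(.13,.16),(.16,.185),(.185,.2)):
        Q=P[(d<.03)&(P[:,2]>z0)&(P[:,2]<z1)]
        if len(Q)>5: print(n,z0,len(Q),((Q.min(0)+Q.max(0))/2).round(4),Q[:,2].max().round(4))
```

```text
[0.5554 0.2241 0.2641] 19.15
wrist 0.1 87 [0.5507 0.2241 0.1147] 0.1291
wrist 0.13 144 [0.5488 0.2247 0.145 ] 0.1597
wrist 0.16 670 [0.552  0.2258 0.1725] 0.185
wrist 0.185 434 [0.5513 0.2253 0.1869] 0.1889
side 0.1 147 [0.5535 0.2314 0.1151] 0.13
side 0.13 151 [0.5519 0.2319 0.1451] 0.16
side 0.16 130 [0.5508 0.2322 0.1726] 0.1849
side 0.185 12 [0.551  0.2307 0.1861] 0.1871
```

The screwdriver stands in its hole again, with the same top height (0.189) as before. Next I close the fingers and go to the +x side of the cover knob, levelling the tool on the way.

Call:
{"op": "step_arm", "data": {"increments": [[0,-2,0,0,0,0,0],[0.5,-3.5,0,0,-0.2,0,0],[0.5,-3.5,0,0,-0.2,0,0],[0.5,-3.5,0,0,-0.2,0,0],[0.5,-3.5,0,0,-0.2,0,0],[0.5,-3.5,0,0,-0.3,0,0],[0.5,-3.5,0,0,-0.3,0,0],[0.5,-3.5,0,0,-0.3,0,0],[0.5,-3.5,-2,0,-0.3,0,0],[0.3,-2.5,-3,0,-0.2,0,0],[0.3,-1,-3,0,0,0,0],[0,0,-2,0,0,0,0],[0,0,0,0,0,0,0],[0,0,0,0,0,0,0],[0,0,0,0,0,0,0]]}}

```text
t: 20.75
tool_pos: [0.6023, -0.1105, 0.1649]
orientation: [-3.141, 0.002, -2.949]
wrist_force: [0.6, 0.1, -0.2]
grip_width: -0.0003
grip_force: 0.0
```

```bash
cat > look4.py <<'E'
from h import *
a=np.deg2rad(10.9);ex=np.array([np.cos(a),np.sin(a)]);ey=np.array([-ex[1],ex[0]])
O=np.array([.5522,-.1200])-.038*ex
s=manip.get_state();d=s['tool_pos'][:2]-O;print("tcp adj",(d@ex*1e3).round(1),(d@ey*1e3).round(1),s['tool_pos'].round(4),s['orientation'].round(3),s['wrist_force'].round(1),s['t'])
for n in ("wrist","side"):
    f=snap(n);P=cloud(f).reshape(-1,3);D=P[:,:2]-O;ax=D@ex;ay=D@ey
    m=(ax>.01)&(ax<.075)&(abs(ay)<.02)&(P[:,2]>.104)&(P[:,2]<.118)
    if m.any(): print(n,"knob",m.sum(),"x",ax[m].min()*1e3,ax[m].max()*1e3,"y",ay[m].min()*1e3,ay[m].max()*1e3,"ztop",P[m][:,2].max())
    m=(ax>0)&(ax<.076)&(abs(ay)<.026)&(P[:,2]<.088)&(P[:,2]>.04)
    print(n,"slot-deep pts",m.sum())
    import sys
    if n=="wrist" and len(sys.argv)>1: save(f,sys.argv[1])
E
python3 look4.py
```

```text
tcp adj 89.0 -0.1 [ 0.6023 -0.1105  0.1649] [-3.141e+00  2.000e-03 -2.949e+00] [ 0.6  0.1 -0.2] 20.75
wrist knob 298 x 47.929633760440005 59.48849882424667 y -5.342996597797847 5.947471895159907 ztop 0.11637303038707614
wrist slot-deep pts 1240
side knob 16 x 48.787025057368496 58.483035482855236 y 0.31623236510932834 13.336836524911025 ztop 0.11358432094574383
side slot-deep pts 5
```

The knob is at adjuster x≈54, y≈0, with its top at z≈0.115, as expected. I go down beside it and push towards -x.

Call:
{"op": "step_arm", "data": {"increments": [[0,0,-2,0,0,0,0],[0,0,-2,0,0,0,0],[0,0,-1.5,0,0,0,0],[0,0,-0.6,0,0,0,0],[0,0,0,0,0,0,0],[-0.49,-0.09,0,0,0,0,0],[-0.49,-0.09,0,0,0,0,0],[-0.49,-0.1,0,0,0,0,0],[-0.3,-0.06,0,0,0,0,0],[-0.3,-0.06,0,0,0,0,0],[-0.3,-0.06,0,0,0,0,0],[-0.3,-0.06,0,0,0,0,0],[-0.3,-0.06,0,0,0,0,0],[-0.3,-0.06,0,0,0,0,0],[-0.3,-0.06,0,0,0,0,0],[-0.2,-0.04,0,0,0,0,0],[-0.2,-0.04,0,0,0,0,0],[0,0,0,0,0,0,0]]}}

```text
t: 22.65
tool_pos: [0.5613, -0.1187, 0.1027]
orientation: [3.141, -0.001, -2.95]
wrist_force: [0.4, -0.2, 0.4]
grip_width: -0.0002
grip_force: 0.4
```

```bash
python3 look4.py pics/w3.png
```

```text
tcp adj 47.2 -0.5 [ 0.5613 -0.1187  0.1027] [ 3.141e+00 -1.000e-03 -2.950e+00] [ 0.4 -0.2  0.4] 22.65
wrist knob 1081 x 23.520281621092373 40.6818222061944 y -13.828278802549464 13.32041952648437 ztop 0.11798794016874684
wrist slot-deep pts 2
side knob 46 x 25.196713614621235 55.53455078904001 y -5.95667507021188 19.435462459897373 ztop 0.11730671471480258
side slot-deep pts 1
```

View pics/w3.png

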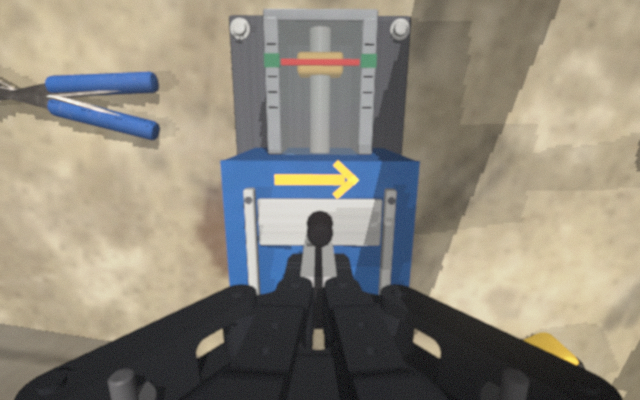

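The view shows the red pointer level with the green marks (row 62) and the cover over the slot with a couple of mm left to go. I push on gently to the stop.

Call:
{"op": "step_arm", "data": {"increments": [[-0.1,-0.02,0,0,0,0,0],[-0.1,-0.02,0,0,0,0,0],[0,0,0,0,0,0,0]]}}

```text
t: 23.05
tool_pos: [0.5596, -0.119, 0.1027]
orientation: [3.141, -0.0, -2.95]
wrist_force: [0.3, 0.4, 0.6]
grip_width: 0.0
grip_force: 0.6
```

Call:
{"op": "step_arm", "data": {"increments": [[-0.1,-0.02,0,0,0,0,0],[0,0,0,0,0,0,0]]}}

```text
t: 23.25
tool_pos: [0.559, -0.1192, 0.1028]
orientation: [3.142, 0.0, -2.95]
wrist_force: [1.7, 0.6, -2.0]
grip_width: 0.0
grip_force: 1.1
```

Call:
{"op": "step_arm", "data": {"increments": [[-0.1,-0.02,0,0,0,0,0],[0,0,0,0,0,0,0]]}}

```text
t: 23.45
tool_pos: [0.5589, -0.1191, 0.1029]
orientation: [-3.141, 0.002, -2.95]
wrist_force: [5.0, 0.7, -3.0]
grip_width: 0.0002
grip_force: 2.5
```

The force has risen to 5 N with no further motion, so the cover is at its stop. I back off, raise the arm and verify.

Call:
{"op": "step_arm", "data": {"increments": [[0.4,0.08,0,0,0,0,0],[1,0.2,0,0,0,0,0],[1,0.2,0,0,0,0,0],[1.5,0.3,0,0,0,0,0],[0,0,3,0,0,0,0],[0,0,4,0,0,0,0],[0,0,4,0,0,0,0],[0,0,2,0,0,0,0],[0,0,0,0,0,0,0],[0,0,0,0,0,0,0]]}}

```text
t: 24.45
tool_pos: [0.5967, -0.1115, 0.2324]
orientation: [3.141, -0.001, -2.95]
wrist_force: [0.1, -0.2, -0.5]
grip_width: 0.0001
grip_force: 0.0
```

```bash
python3 look4.py; python3 look2.py | grep -E "green|red"
python3 - <<'E'
from h import *
import pickle
f=pickle.load(open("top0.pkl","rb"));g=snap("top");save(g,"pics/t2.png")
for n,(u0,u1,v0,v1) in dict(stand=(225,275,175,225),tape=(270,310,145,180),pliers=(390,460,195,225),nut=(195,215,203,224)).items():
    print(n,np.abs(f['img'][v0:v1,u0:u1].astype(int)-g['img'][v0:v1,u0:u1]).mean().round(2))
E
```

```text
tcp adj 83.4 -0.0 [ 0.5967 -0.1115  0.2324] [ 3.141e+00 -1.000e-03 -2.950e+00] [ 0.1 -0.2 -0.5] 24.45
wrist knob 172 x 22.20888443437423 33.23214969425427 y -4.971609079701408 6.325292919573059 ztop 0.11739059181673867
wrist slot-deep pts 0
side knob 13 x 21.691765261109868 31.57467379822773 y 3.327247590168222 13.038369433870484 ztop 0.11479431543558921
side slot-deep pts 3
green 118 -51.16560704777045 -22.354431464747783
red 170 -50.30930452172791 1.13549154631438
stand 8.31
tape 24.16
pliers 5.18
nut 5.47
  return _methods._mean(a, axis=axis, dtype=dtype,
  ret = um.true_divide(
```

```bash
python3 -c "
from plant import manip
print(manip.finish_job())"
```

```text
the job is handed in; nothing more can be done
None
```

I handed the job in at about 25 s, but the judge returned no verdict: by my last measurements the pointer is in the green band after three clicks, the screwdriver is upright in its stand, and the cover is at its closed stop. The tape, nut and pliers were not touched, though the final top-view check of the tape was inconclusive (probably blocked by the arm).

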